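# Set the pane of a gel light box with a spacer and hold it flush

### The arm

A 6-joint arm with a two-finger parallel gripper is mounted at the origin on the work surface. World frame = base frame: x ahead of the robot, y to its left, z up, the work surface at z = 0. Lengths are in m, angles in rad, forces in N, time in s.
With the tool pointing down it reaches from about 0.35 to 0.975 m from the base axis. Payload 4.9 kg.
Tool frame: the origin (TCP) lies midway between the tips of the shut fingers; the grasp point (between the pads) lies 19 mm behind it; z points along the fingers, y is the direction in which the jaws open and shut (so a half turn about z gives the same grasp; the last joint's range is limited). The gripper opens to 85 mm and grips with 20 to 120 N. Pads are 22 mm wide; open, the fingers measure 114 mm over their backs; the gripper's body (76 mm by 85 mm) begins 54 mm behind the grasp point. The pads swing forward as they close: fully open they stand 13 mm farther back than shut.
Start: joints at [1.206, 0.053, 1.613, -0, 1.476, -0.119], TCP at [0.152, 0.606, 0.231] pointing down, gripper open.
Joint ranges: [-3.01, 3.01], [-1.01, 2.22], [0.06, 2.58], [-1.02, 4.17], [0.09, 2.62], [-3.14, 3.14]. Speed limits (rad/s): [2.57, 2.57, 3.14, 3.14, 3.14, 3.14].

### API

Orientations are given as a rotation vector (axis times angle).
In Python, from station import ctrl gives the robot as it stands.
- The arm moves only by the shell command python3 -m jog 'ROWS' [FORCE]. ROWS is JSON, one flat list of numbers, 7 for each row, row after row: the opening, from 0 (shut) to 1 (fully open), then the shift along the tool's x, y, z in m, then the turn, a rotation vector about the tool's x, y, z in degrees. A call has 1 to 10 rows; each row shifts and turns the commanded pose from where the row before left it, along the tool's axes as they then stand; what a row does not reach is not made up. A row lasts 1/8 s, in which the tool goes at most 62.5 mm and 10.7 degrees, less where a joint would pass 70% of its speed; a pose out of reach is approached as far as the arm can. A call with a gripper value outside its range is refused whole. The fingers move at their own pace and stop on an object; FORCE is the grip in N (left out, the last holds). Time passes only in rows, so rows that do not move let the fingers close. It gives the time, the measured TCP pose, the force and the opening at its end, in the units of the state.
- ctrl.get_obs(): the state, without advancing time (a new reading comes with each control period).
- ctrl.get_image(name): name is "side" or "top"; returns a dict with "image" (384x512x3 uint8, blue, green, red), "camera_matrix" (3x3 intrinsics, pixels), "rvec" (rotation vector, rad) and "tvec" (3), from world to camera coordinates, as OpenCV has them. Camera axes: x right, y down, z forward; pixel columns grow to the right and rows downward; lengths in m; the calibration is good to about 2 mm. A picture is of the moment at which its call begins. There is no depth.
- ctrl.finish_job(): hands the job in, once; it reports no verdict.
Trained networks look in a picture, given as the dict that the camera call returned (one of the last four; its "shot" number tells which), for a name from the list of things; names that differ only in an ending like _2 or _b are one class to them, and where a whole thing is asked for, a point or a joint stands for the part that bears it (a point fixed in the world has none). Each returns a list of dicts, best first, with "p" (0 to 1); they miss things now and then, are a little off and sometimes report something else, mostly with a low value. They report only what shows in the picture. A call takes as long as a camera call. They do not tell look-alikes from the thing itself.
- ctrl.boxes_of(target, picture): "box" ([centre column, centre row, width, height] in pixels, round what is visible of it).
The state is a dict: "t": time; "q": joint angles; "dq": joint speeds; "effort": joint torques, N m; "tool_pos": TCP position; "tool_rot": TCP orientation; "contact_force": force on the tool from outside, world axes, zero at the start; "wrist_torque": the same for the moment, N m; "opening": finger opening in m.
Only numpy, scipy, OpenCV 4.12 (cv2) and the standard library are available. Lean on these libraries where they do the work, as an engineer would, in place of code of your own. Each camera call takes 0.05 s, during which the arm holds its last target. There are 200 camera calls.

### The job

The white viewing pane of the gel light box lies loose in its frame, proud on its springy foam seal, and is about to be clipped down. Stand the metal setting spacer, tab upwards, in the end gap where there is room for it (fully down on the deck, and let go of it), then press the middle of the pane down with the fingertips until it is flush and level with the frame. Finish while still holding the pane pressed flush, so that the clips can be closed; do not strain the pane and do not disturb the bottle, the beaker or the marker.

Things in the scene. Friction and masses are not known exactly. Their poses are not given: they have to be found in the camera images.
- lightbox: White bench light box, fixed in place, 160 (x) x 240 (y) x 75 mm high. Origin: centre of its underside, on the bench; z up, y along its length. On its flat deck stands a grey frame of four bars 20 mm high; the two end bars, narrow_bar and broad_bar, have their centre lines 96.5 mm either side of the middle in y. Which end has which varies.
- deck (a point): Middle of the light box's flat deck, 55 mm above the bench (under the pane); box axes. The deck is the floor of the gaps. Two side bars, 20 mm wide, stand on it, their inner faces 57.5 mm either side of the middle in x, with low steel turn clips on top (4 mm high).
- frame_top (a point): Middle of the plane of the frame's top, 75 mm above the bench. The pane lies on four sprung foam pads (together about 2.4 N per mm), its top 3 to 4 mm above this plane; pressed on the middle with about 7 to 10 N it comes to rest on hard ledges with its top flush with this plane.
- narrow_bar: End bar, 12 mm wide, 115 mm long, 20 mm high, fixed on the deck. Origin: centre of its underside; x along its length, y across. Between it and the pane is the wide gap, 14.5 to 16.5 mm wide, 115 mm long, its middle about 13.75 mm from the bar's centre line towards the middle of the box. The deck outside the bar is an open step, not a gap.
- broad_bar: The other end bar, 38 mm wide, 115 mm long, 20 mm high, with the switch on top, fixed. Origin and axes as the narrow bar. Its gap to the pane is only about 2.5 mm, too narrow for the spacer.
- pane: Loose white opal pane, 110 (x) x 150 (y) x 8 mm, about 0.3 kg, lying in the frame on the foam pads. Origin: centre of its underside; z up. About 2.5 mm free at each long side.
- spacer: Loose aluminium setting spacer, about 75 g, standing on its foot on the bench. A strip 80 mm long (x), 12 mm thick (y), 20 mm high, its foot bevelled to 8 mm over the lowest 4 mm; on its middle a grip tab 28 mm long (x), 12 mm thick (y), 20 to 52 mm above the foot. Origin: centre of the foot's underside; z up. Home, the strip's top is level with the frame.
- bottle: Bystander: white plastic bottle with a cap, 64 mm across, 150 mm high. Origin: centre of its underside.
- beaker: Bystander: small white plastic beaker, 56 mm across, 55 mm high. Origin: centre of its underside.
- marker: Bystander: white marker pen with a black cap, lying on the bench, 130 mm long, 16 mm thick. Origin: under its middle; x along it.
Not all that is in view belongs to the job. Of the things shaped like the spacer, the aluminium one is meant. There is more than one size of the pane; the job needs the larger.

How it is judged:
By the outcome, as a careful person would: the job done as asked, in the order asked, and still so for the second after the job is handed in, while the arm keeps its last pose, push and grip.
It also fails if it takes over 51 s, if anything falls off the work surface, if the arm or the gripper's body presses on something with over 40 N, if the wrist force passes 120 N, or if a joint passes its speed limit or range.

## Working session

There is one attempt and no reset: what is moved stays moved. The work goes in short steps, Python scripts to look and compute and a shell command to move; the robot and the scene stay as the last step left them, time stands still between calls to the robot, and variables do not carry over. Pictures are saved under pics/ and viewed, about 8 in all and at most 12, crops included, and the job is handed in when it is done.

```bash
mkdir -p pics; ls; cat > h.py <<'E'
from station import ctrl
import cv2, numpy as np
def shot(n,f=None):
    d=ctrl.get_image(n)
    if f: cv2.imwrite('pics/'+f,d['image'])
    return d
def proj(d,P):
    return cv2.projectPoints(np.array(P,float).reshape(-1,1,3),d['rvec'],d['tvec'],d['camera_matrix'],None)[0].reshape(-1,2)
def back(d,uv,z):
    R=cv2.Rodrigues(np.array(d['rvec'],float))[0];t=np.array(d['tvec'],float).ravel()
    r=R.T@np.linalg.inv(d['camera_matrix'])@np.array([uv[0],uv[1],1.]);c=-R.T@t
    return c+r*(z-c[2])/r[2]
E
python3 - <<'E'
from h import *
o=ctrl.get_obs();print(o)
for n in('top','side'):
    d=shot(n,n+'0.png')
    print(n,back(d,(256,192),0), d['camera_matrix'].tolist())
    for k in('lightbox','narrow_bar','broad_bar','pane','spacer','bottle','beaker','marker'):
        print(k,[([round(float(x)) for x in b['box']],round(b['p'],2)) for b in ctrl.boxes_of(k,d)][:4])
E
```

```text
pics
{'t': 0.0, 'q': array([ 1.20597514e+00,  5.33632869e-02,  1.61430101e+00,  5.60110837e-06,
        1.47601024e+00, -1.19012546e-01]), 'dq': array([-0.00047015, -0.00025039, -0.00019182, -0.00026716,  0.00016171,
        0.0003257 ]), 'effort': array([ 8.87588158e-05, -3.93692207e+01, -3.70173597e+01, -1.87612051e-05,
        7.03830548e-03,  5.71309187e-06]), 'tool_pos': array([0.15186771, 0.60562004, 0.23005485]), 'tool_rot': array([-0.3850828 , -3.11739284,  0.00317239]), 'contact_force': array([-0.01840268, -0.18284019,  0.05204797]), 'wrist_torque': array([0.02404715, 0.02021468, 0.04094434]), 'opening': 0.0854510597204016}
top [ 0.54903468 -0.10717732  0.        ] [[437.73399910769297, 0.0, 253.22339847942266], [0.0, 437.73399910769297, 191.56733875834576], [0.0, 0.0, 1.0]]
lightbox [([200, 174, 118, 91], 0.79)]
narrow_bar [([154, 181, 17, 51], 0.59)]
broad_bar [([243, 166, 26, 55], 0.58), ([335, 246, 11, 33], 0.22)]
pane [([195, 175, 77, 64], 0.82), ([209, 95, 41, 48], 0.56)]
spacer [([335, 246, 17, 35], 0.72), ([278, 253, 36, 14], 0.5), ([329, 297, 17, 36], 0.49)]
bottle [([344, 106, 44, 43], 0.96)]
beaker [([291, 95, 23, 29], 0.8), ([200, 175, 115, 87], 0.19)]
marker [([385, 213, 10, 52], 0.97), ([199, 177, 119, 87], 0.15)]
side [ 5.76051334e-01 -4.18233308e-02 -1.11022302e-16] [[449.3062914907454, 0.0, 255.26996592026572], [0.0, 449.3062914907454, 185.06067377560714], [0.0, 0.0, 1.0]]
lightbox [([239, 173, 115, 93], 0.9)]
narrow_bar [([208, 146, 32, 24], 0.65)]
broad_bar [([269, 177, 38, 38], 0.94)]
pane [([301, 147, 37, 32], 0.68), ([240, 157, 80, 48], 0.58)]
spacer [([282, 286, 42, 26], 0.88), ([232, 256, 17, 35], 0.7), ([235, 321, 31, 39], 0.58)]
bottle [([392, 197, 34, 62], 0.61)]
beaker [([357, 177, 20, 30], 0.6)]
marker [([353, 304, 49, 49], 0.79)]
```

View pics/top0.png

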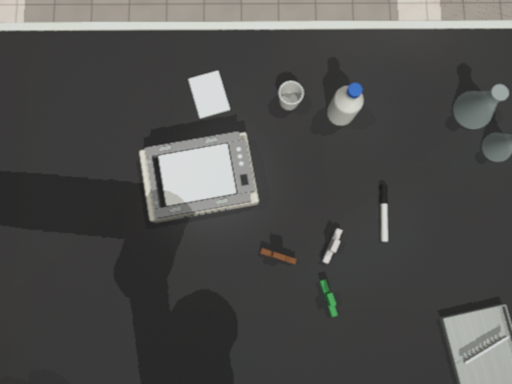

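View pics/side0.png

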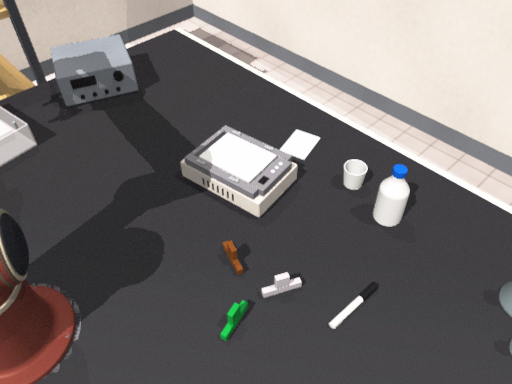

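Candidates shaped like the spacer (top view): grey-white (333,246), brown (278,256) and green (329,298). The grey one should be the aluminium spacer. I'll confirm it in an enlarged crop.

```bash
python3 - <<'E'
from h import *
T=cv2.imread('pics/top0.png');S=cv2.imread('pics/side0.png')
def c(I,u,v,w,h): return cv2.resize(I[v:v+h,u:u+w],(400,300),interpolation=cv2.INTER_CUBIC)
m=np.vstack([np.hstack([c(T,138,128,124,93),c(T,303,221,64,48)]),np.hstack([c(S,178,125,124,93),c(S,252,262,64,48)])])
cv2.imwrite('pics/crop1.png',m)
d=shot('top');e=shot('side')
for uv in((341,231),(325,261)): print('sp',back(d,uv,.02))
for uv in((262,292),(301,285)): print('sp side',back(e,uv,.01))
for k,z,uv in(('lb',.075,(200,176)),('pane',.078,(197,174)),('nb',.075,(154,181)),('bb',.075,(243,166))):print(k,back(d,uv,z))
E
```

```text
sp [ 0.45670505 -0.29560238  0.02      ]
sp [ 0.39094813 -0.25767014  0.02      ]
sp side [ 0.38937978 -0.25465539  0.01      ]
sp side [ 0.45603295 -0.29726984  0.01      ]
lb [0.57390802 0.01343964 0.075     ]
pane [0.57774715 0.01952423 0.078     ]
nb [0.56386586 0.1113374  0.075     ]
bb [ 0.59497082 -0.07860749  0.075     ]
```

View pics/crop1.png

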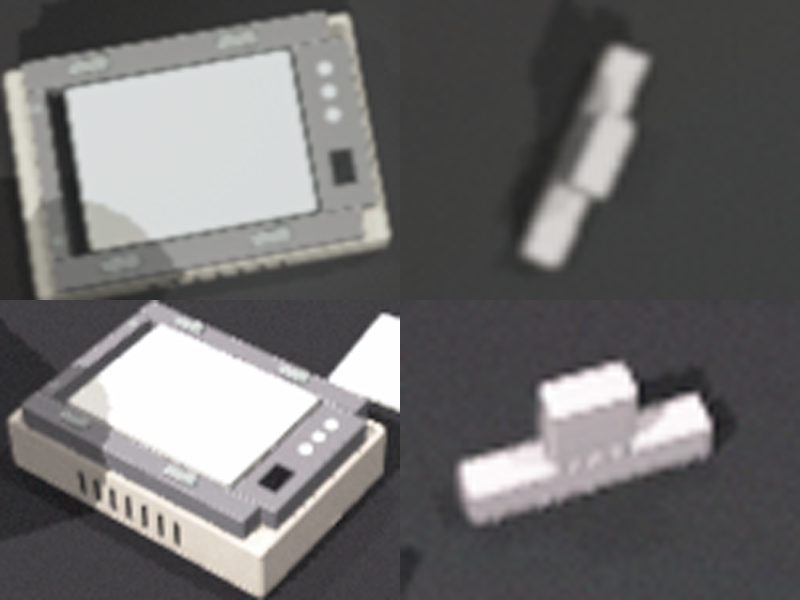

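Confirmed: the aluminium spacer is the grey one, at top (333,246) and side (282,286). The wide gap is at the left (+y) end of the box, shown dark in the top view at about (156,180). Next I'll rectify both views for precise poses.

```bash
cat >> h.py <<'E'
def rect(d,c,yaw,z,w,h,s=2.):   # ortho view, s px/mm; image u=along local y (mm*-1), v=-local x
    cs,sn=np.cos(yaw),np.sin(yaw)
    def W(a,b): return (c[0]+cs*a-sn*b, c[1]+sn*a+cs*b, z)
    q=np.float32(proj(d,[W(h/2,w/2),W(h/2,-w/2),W(-h/2,-w/2),W(-h/2,w/2)]))
    n=np.float32([[0,0],[w,0],[w,h],[0,h]])*1000*s
    return cv2.warpPerspective(d['image'],cv2.getPerspectiveTransform(q,n),(int(w*1000*s),int(h*1000*s)),flags=cv2.INTER_CUBIC)
E
python3 - <<'E'
from h import *
out=[]
def loc(r,u,v,c,yaw,w,h,s=2.):
    b=w/2-u/s/1000;a=h/2-v/s/1000
    return c[0]+np.cos(yaw)*a-np.sin(yaw)*b, c[1]+np.sin(yaw)*a+np.cos(yaw)*b
def blob(d,c,yaw,z,w,h,th):
    r=rect(d,c,yaw,z,w,h);g=cv2.cvtColor(r,cv2.COLOR_BGR2GRAY)
    n,l,st,ce=cv2.connectedComponentsWithStats((g>th).astype(np.uint8),connectivity=4)
    k=l[g.shape[0]//2,g.shape[1]//2]
    ct=cv2.findContours((l==k).astype(np.uint8),cv2.RETR_EXTERNAL,cv2.CHAIN_APPROX_NONE)[0][0]
    (u,v),(sw,sh),an=cv2.minAreaRect(ct)
    return np.round(loc(r,u,v,c,yaw,w,h),4),sw/2,sh/2,an,r
for n in('top','side'):
    d=shot(n)
    for th in(170,185,200):
        p=blob(d,(.577,.0195),0.16,.0785,.20,.14,th); print(n,'pane',th,*p[:4])
    for th in(90,110,130):
        p=blob(d,(.424,-.276),0,.02,.13,.13,th);print(n,'spacer',th,*p[:4])
    out.append(rect(d,(.574,.0134),.16,.075,.26,.18,1.5)); out.append(cv2.resize(rect(d,(.424,-.276),-.52,.052,.1,.1,3.),(270,270)))
    
cv2.imwrite('pics/rect.png',np.vstack([np.hstack(out[:2]),np.hstack(out[2:])]))
E
```

```text
top pane 170 [0.5781 0.0201] 110.59123992919922 150.65513610839844 89.22578430175781
top pane 185 [0.5781 0.0201] 109.57781982421875 149.6417236328125 89.22578430175781
top pane 200 [0.5781 0.0202] 108.4275131225586 148.29324340820312 89.37040710449219
top spacer 90 [ 0.4238 -0.2772] 22.489850997924805 85.10008239746094 25.127824783325195
top spacer 110 [ 0.4238 -0.2772] 21.023767471313477 83.83056640625 25.253162384033203
top spacer 130 [ 0.4239 -0.2772] 19.846952438354492 82.70939636230469 25.15311622619629
side pane 170 [0.5772 0.0198] 199.49996948242188 139.49996948242188 -0.0
side pane 185 [0.5715 0.0191] 130.12457275390625 156.56103515625 88.82686614990234
side pane 200 [0.5706 0.0201] 127.76151275634766 152.41387939453125 89.37040710449219
side spacer 90 [ 0.4245 -0.2686] 44.312416076660156 85.0767593383789 25.245975494384766
side spacer 110 [ 0.4247 -0.2685] 43.077083587646484 84.18184661865234 25.06746482849121
side spacer 130 [ 0.4247 -0.2685] 42.056697845458984 83.43778991699219 24.567171096801758
```

View pics/rect.png

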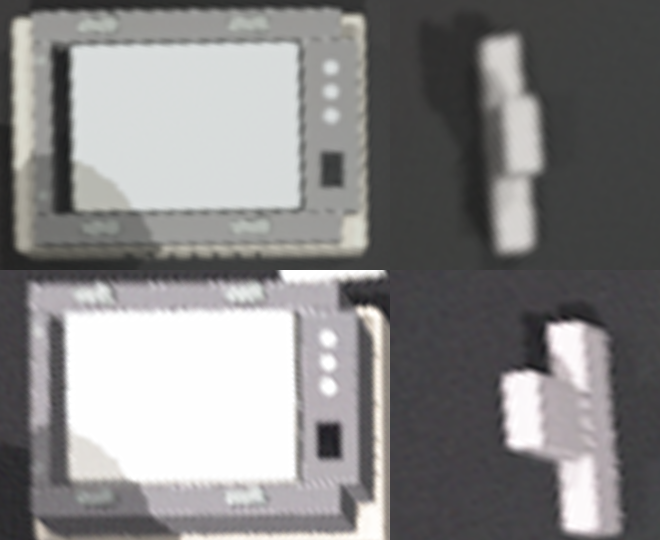

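```bash
python3 - <<'E'
from h import *
from scipy.optimize import minimize
def pts(p,bx):
    c,s=np.cos(p[2]),np.sin(p[2])
    return [(p[0]+c*x-s*y,p[1]+s*x+c*y,z) for x in bx[0] for y in bx[1] for z in bx[2]]
B=[((-.04,.04),(-.006,.006),(.004,.02)),((-.04,.04),(-.004,.004),(0,.004)),((-.014,.014),(-.006,.006),(.02,.052))]
K=6
def sil(d,p,box):
    u0,v0,w,h=box;m=np.zeros((h*K,w*K),np.uint8)
    for b in B:
        q=((proj(d,pts(p,b))-[u0,v0]+.5)*K*16).astype(np.int32)
        cv2.fillConvexPoly(m,cv2.convexHull(q),255,shift=4)
    return cv2.resize(m,(w,h),interpolation=cv2.INTER_AREA).astype(float)/255
D={}
for n,box in(('top',(300,215,66,66)),('side',(250,255,66,60))):
    d=shot(n);u,v,w,h=box;g=cv2.cvtColor(d['image'],cv2.COLOR_BGR2GRAY)[v:v+h,u:u+w].astype(float)
    D[n]=(d,box,np.clip((g-65)/(np.percentile(g,97)*.8-65),0,1))
for ns in(['top'],['side'],['top','side']):
    f=lambda p:sum(((sil(D[n][0],p,D[n][1])-D[n][2])**2).sum() for n in ns)
    r=min((minimize(f,[.424,-.276,-.52+a],method='Nelder-Mead',options=dict(initial_simplex=[[.424,-.276,-.52+a],[.429,-.276,-.52+a],[.424,-.271,-.52+a],[.424,-.276,-.42+a]],xatol=1e-5)) for a in(-.06,.06)),key=lambda r:r.fun)
    print(ns,np.round(r.x,4),r.fun)
for n in('top','side'):
    d=D[n][0];print('cam',(-cv2.Rodrigues(np.array(d['rvec'],float))[0].T@np.array(d['tvec'],float).ravel()).round(3))
    for z in(.075,.0785):
        g=cv2.cvtColor(rect(d,(.5781,.0201),.1735,z,.26,.2,2.),cv2.COLOR_BGR2GRAY).astype(float)
        for a in(10,-20):  # local x mm
            v=int((100-a)*2);pr=g[v-12:v+12].mean(0)
            print(n,z,'L',[(130-u/2,int(pr[u])) for u in range(60,132,3)])
            print('   R',[(130-u/2,int(pr[u])) for u in range(400,430,3)])
E
```

```text
['top'] [ 0.425  -0.2764 -0.4425] 17.341113236882734
['side'] [ 0.4242 -0.2733 -0.447 ] 16.463074012939536
['top', 'side'] [ 0.424  -0.2743 -0.4412] 65.09706357206701
cam [ 0.407 -0.091  0.998]
top 0.075 L [(100.0, 157), (98.5, 153), (97.0, 153), (95.5, 153), (94.0, 154), (92.5, 150), (91.0, 136), (89.5, 103), (88.0, 68), (86.5, 47), (85.0, 42), (83.5, 41), (82.0, 39), (80.5, 38), (79.0, 54), (77.5, 98), (76.0, 153), (74.5, 196), (73.0, 216), (71.5, 220), (70.0, 219), (68.5, 219), (67.0, 219), (65.5, 219)]
   R [(-70.0, 219), (-71.5, 217), (-73.0, 208), (-74.5, 178), (-76.0, 135), (-77.5, 118), (-79.0, 134), (-80.5, 151), (-82.0, 155), (-83.5, 154)]
top 0.075 L [(100.0, 126), (98.5, 124), (97.0, 123), (95.5, 124), (94.0, 124), (92.5, 120), (91.0, 107), (89.5, 83), (88.0, 61), (86.5, 47), (85.0, 39), (83.5, 36), (82.0, 33), (80.5, 32), (79.0, 48), (77.5, 90), (76.0, 143), (74.5, 183), (73.0, 202), (71.5, 207), (70.0, 209), (68.5, 212), (67.0, 213), (65.5, 214)]
   R [(-70.0, 219), (-71.5, 217), (-73.0, 207), (-74.5, 177), (-76.0, 135), (-77.5, 121), (-79.0, 138), (-80.5, 154), (-82.0,
[... 2149 characters left out ...]
, 251), (73.0, 254), (71.5, 254), (70.0, 254), (68.5, 254), (67.0, 254), (65.5, 254)]
   R [(-70.0, 254), (-71.5, 255), (-73.0, 250), (-74.5, 199), (-76.0, 139), (-77.5, 131), (-79.0, 148), (-80.5, 171), (-82.0, 184), (-83.5, 180)]
side 0.0785 L [(100.0, 139), (98.5, 159), (97.0, 162), (95.5, 155), (94.0, 152), (92.5, 152), (91.0, 144), (89.5, 128), (88.0, 104), (86.5, 84), (85.0, 79), (83.5, 81), (82.0, 80), (80.5, 82), (79.0, 100), (77.5, 146), (76.0, 201), (74.5, 238), (73.0, 250), (71.5, 252), (70.0, 253), (68.5, 254), (67.0, 253), (65.5, 254)]
   R [(-70.0, 254), (-71.5, 254), (-73.0, 244), (-74.5, 205), (-76.0, 150), (-77.5, 118), (-79.0, 128), (-80.5, 157), (-82.0, 178), (-83.5, 182)]
```

```bash
cat >> h.py <<'E'
def to(x,y,z,yang):   # delta to target TCP in present tool axes (mm); turn about tool z (deg)
    o=ctrl.get_obs();R=cv2.Rodrigues(np.array(o['tool_rot'],float))[0]
    a=np.degrees(np.arctan2(R[1,1],R[0,1]));dt=-((yang-a+90)%180-90)
    tilt=np.degrees(np.arccos(-R[2,2]))
    print('tcp',o['tool_pos'].round(4),'yang',a.round(2),'tilt',tilt.round(2),'d(mm)',(R.T@(np.array([x,y,z])-o['tool_pos'])*1000).round(1),'turn',dt.round(2),'F',o['contact_force'].round(1),'op',round(o['opening'],4),'t',o['t'])
E
python3 -m jog '[1,-0.04,-0.037,0,0,0,0, 1,-0.04,-0.037,0,0,0,0, 1,-0.04,-0.037,0,0,0,0, 1,-0.04,-0.037,0,0,0,0, 1,-0.04,-0.037,0,0,0,0, 1,-0.04,-0.037,0,0,0,0, 1,-0.04,-0.037,0,0,0,0, 1,-0.04,-0.037,0,0,0,0, 1,-0.04,-0.037,0,0,0,0, 1,-0.04,-0.037,0,0,0,0]' 40
python3 -c "
from h import *;to(.4245,-.275,.16,64.6)"
```

```text
t: 2.45
tool_pos: [0.4508, 0.1484, 0.2317]
tool_rot: [0.385, 3.117, 0.001]
contact_force: [1.3, 0.1, -0.2]
opening: 0.0854
tcp [0.4508 0.1484 0.2317] yang 75.91 tilt 0.07 d(mm) [ -77.5 -417.1   71.5] turn 11.31 F [ 1.3  0.1 -0.2] op 0.0854 t 2.45
```

```bash

python3 -m jog '[1,-0.0097,-0.0521,0.009,0,0,0, 1,-0.0097,-0.0521,0.009,0,0,0, 1,-0.0097,-0.0521,0.009,0,0,0, 1,-0.0097,-0.0521,0.009,0,0,0, 1,-0.0097,-0.0521,0.009,0,0,0, 1,-0.0097,-0.0521,0.009,0,0,0, 1,-0.0097,-0.0521,0.009,0,0,0, 1,-0.0097,-0.0521,0.009,0,0,0, 1,0,0,0,0,0,5.65, 1,0,0,0,0,0,5.65]'
python3 -m jog '[1,0,0,0,0,0,0]'
python3 -c "
from h import *;to(.4245,-.275,.028,64.6)"
```

```text
t: 3.7
tool_pos: [0.4235, -0.274, 0.1591]
tool_rot: [-0.698, -3.063, -0.001]
contact_force: [0.8, 0.0, -0.3]
opening: 0.0852
t: 3.82
tool_pos: [0.4238, -0.2734, 0.1593]
tool_rot: [0.689, 3.065, 0.0]
contact_force: [0.4, 0.3, -0.3]
opening: 0.0852
tcp [ 0.4238 -0.2734  0.1593] yang 64.66 tilt 0.0 d(mm) [ -1.3  -1.2 131.3] turn 0.06 F [ 0.4  0.3 -0.3] op 0.0852 t 3.825
```

```bash

python3 -m jog '[1,-0.0013,-0.0012,0.0328,0,0,0, 1,0,0,0.0328,0,0,0, 1,0,0,0.0328,0,0,0, 1,0,0,0.0328,0,0,0, 0.3,0,0,0,0,0,0, 0.2,0,0,0,0,0,0, 0,0,0,0,0,0,0, 0,0,0,0,0,0,0, 0,0,0,0,0,0,0]' 40
python3 -c "
from h import *;to(.4245,-.275,.028,64.6)"
```

```text
t: 4.95
tool_pos: [0.4254, -0.2756, 0.0296]
tool_rot: [0.69, 3.063, -0.002]
contact_force: [-0.5, 0.6, 4.6]
opening: 0.0113
tcp [ 0.4254 -0.2756  0.0296] yang 64.62 tilt 0.14 d(mm) [1.  0.1 1.6] turn 0.02 F [-0.5  0.6  4.6] op 0.0113 t 4.95
```

```bash

python3 -m jog '[0,0,0,-0.03,0,0,0, 0,0,0,-0.05,0,0,0, 0,0,0,-0.05,0,0,0, 0,0,0,0,0,0,-8.83, 0,0,0,0,0,0,-8.83, 0,0,0,0,0,0,-8.83, 0,0,0,0,0,0,-8.83, 0,0,0,0,0,0,0]'
python3 -c "
from h import *;to(.5638,.1018,.16,99.94)"
```

```text
t: 5.95
tool_pos: [0.4243, -0.2746, 0.1578]
tool_rot: [0.269, -3.13, -0.001]
contact_force: [0.0, 0.9, -1.2]
opening: 0.0111
tcp [ 0.4243 -0.2746  0.1578] yang 99.83 tilt 0.03 d(mm) [-201.8  347.1   -2.1] turn -0.11 F [ 0.   0.9 -1.2] op 0.0111 t 5.95
```

```bash

python3 -m jog '[0,-0.0224,0.0386,0,0,0,0, 0,-0.0224,0.0386,0,0,0,0, 0,-0.0224,0.0386,0,0,0,0, 0,-0.0224,0.0386,0,0,0,0, 0,-0.0224,0.0386,0,0,0,0, 0,-0.0224,0.0386,0,0,0,0, 0,-0.0224,0.0386,0,0,0,0, 0,-0.0224,0.0386,0,0,0,0, 0,-0.0224,0.0386,0,0,0,0, 0,0,0,0,0,0,0]'
python3 - <<'E'
from h import *
to(.5638,.1018,.112,99.94)
d=shot('side');e=shot('top')
I=[cv2.resize(x['image'][v:v+150,u:u+200],(400,300),interpolation=cv2.INTER_CUBIC) for x,u,v in((d,130,70),(e,80,100))]
cv2.imwrite('pics/held.png',np.hstack(I))
E
```

```text
t: 7.2
tool_pos: [0.5635, 0.1045, 0.1579]
tool_rot: [0.274, -3.129, -0.001]
contact_force: [0.2, -0.7, 0.2]
opening: 0.0114
tcp [0.5635 0.1045 0.1579] yang 100.01 tilt 0.02 d(mm) [ 0.1 -2.7 45.9] turn 0.07 F [ 0.2 -0.7  0.2] op 0.0114 t 7.2
```

View pics/held.png

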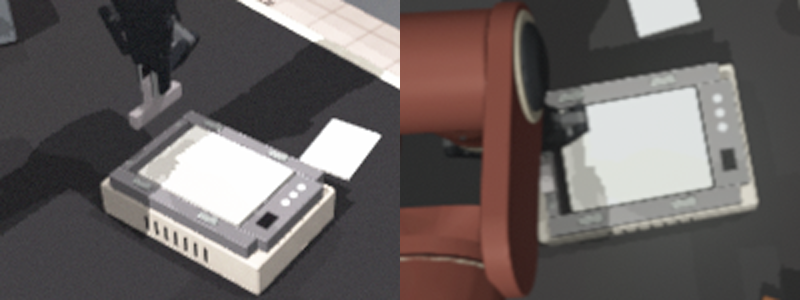

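```bash

python3 -m jog '[0,0,-0.0025,0.02,0,0,0, 0,0,0,0.02,0,0,0, 0,0,0,0,0,0,0, 0,0,0,0,0,0,0, 0,0,0,0,0,0,0]'
cat > chk.py <<'E'
from h import *
import sys
to(.5638,.1018,.0846,99.94)
o=ctrl.get_obs();p=o['tool_pos'];a=np.arctan2(1,0)
d=shot('side');I=d['image'].copy();S=6;u0,v0=170,110
I=cv2.resize(I[v0:v0+95,u0:u0+130],None,fx=S,fy=S,interpolation=cv2.INTER_CUBIC)
def poly(P,c):
    q=((proj(d,P)-[u0,v0]+.5)*S).astype(np.int32);cv2.polylines(I,[q],True,c,1)
R=cv2.Rodrigues(np.array(o['tool_rot'],float))[0];yw=np.arctan2(R[1,1],R[0,1])-np.pi/2
f=lambda x,y,z:(p[0]+np.cos(yw)*x-np.sin(yw)*y,p[1]+np.sin(yw)*x+np.cos(yw)*y,z)
zf=p[2]-.0296
for z,h in((zf,.004),(zf+.004,.006),(zf+.02,.006)): poly([f(.04,h,z),f(.04,-h,z),f(-.04,-h,z),f(-.04,h,z)],(0,0,255))
B=.1735
g=lambda x,y,z:(.5781+np.cos(B)*x-np.sin(B)*y,.0201+np.sin(B)*x+np.cos(B)*y,z)
poly([g(.0575,.0905,.075),g(-.0575,.0905,.075),g(-.0575,-.0775,.075),g(.0575,-.0775,.075)],(0,255,0))
poly([g(.055,.075,.0785),g(-.055,.075,.0785),g(-.055,-.075,.0785),g(.055,-.075,.0785)],(255,0,0))
cv2.imwrite('pics/'+sys.argv[1],I)
E
python3 chk.py chk1.png
```

```text
t: 7.92
tool_pos: [0.5642, 0.0996, 0.1189]
tool_rot: [-0.272, 3.128, -0.0]
contact_force: [-0.0, 0.6, -0.2]
opening: 0.0115
tcp [0.5642 0.0996 0.1189] yang 99.93 tilt 0.08 d(mm) [ 0.   2.2 34.3] turn -0.01 F [-0.   0.6 -0.2] op 0.0115 t 7.925
```

View pics/chk1.png

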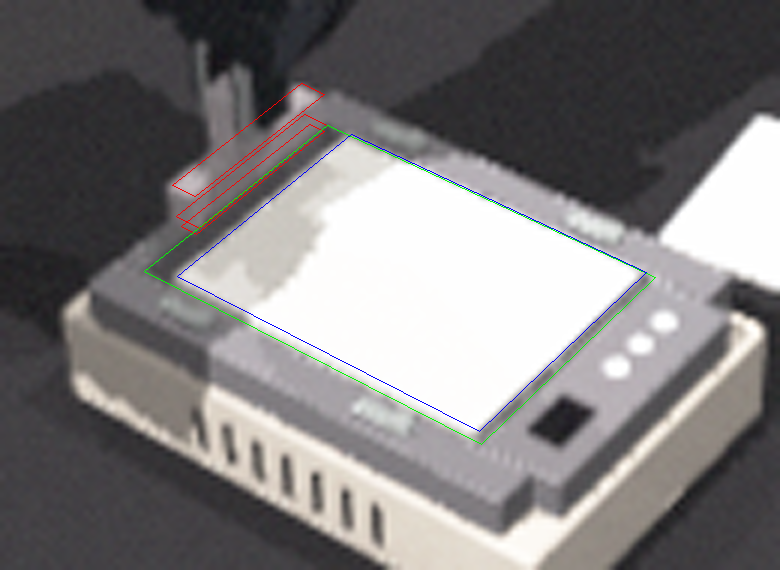

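```bash

python3 -m jog '[0,0,0,0,0,0,0, 0,0,0,0,0,0,0, 0,0,0,0,0,0,0, 0,0,0,0,0,0,0]'
python3 -c "
from h import *;to(.5638,.1018,.0846,99.94)"
```

```text
t: 8.48
tool_pos: [0.5636, 0.0997, 0.1181]
tool_rot: [-0.272, 3.13, -0.0]
contact_force: [0.0, 0.3, -0.6]
opening: 0.011
tcp [0.5636 0.0997 0.1181] yang 99.94 tilt 0.0 d(mm) [-0.6  2.  33.5] turn -0.0 F [ 0.   0.3 -0.6] op 0.011 t 8.475
```

```bash

python3 -m jog '[0,-0.0005,0.002,0,0,0,0, 0,0,0,0,0,0,0, 0,0,0,0.004,0,0,0, 0,0,0,0.004,0,0,0, 0,0,0,0,0,0,0]'
python3 -m jog '[0,0,0,0.003,0,0,0, 0,0,0,0.003,0,0,0, 0,0,0,0.003,0,0,0,0,0,0,0,0,0,0]'
python3 -c "
from h import *;to(.5638,.1018,.0846,99.94)"
```

```text
t: 9.1
tool_pos: [0.5633, 0.1017, 0.1093]
tool_rot: [0.272, -3.128, -0.0]
contact_force: [0.8, -0.3, -1.4]
opening: 0.0112
t: 9.6
tool_pos: [0.5635, 0.1017, 0.1006]
tool_rot: [0.272, -3.129, -0.0]
contact_force: [-0.1, 0.4, -0.3]
opening: 0.011
tcp [0.5635 0.1017 0.1006] yang 99.93 tilt 0.04 d(mm) [-0.4 -0.  16. ] turn -0.01 F [-0.1  0.4 -0.3] op 0.011 t 9.6
```

```bash

python3 -m jog '[0,0,0,0.003,0,0,0, 0,0,0,0.003,0,0,0, 0,0,0,0.003,0,0,0, 0,0,0,0,0,0,0]'
python3 -m jog '[0,0,0,0.002,0,0,0, 0,0,0,0.002,0,0,0, 0,0,0,0,0,0,0,0,0,0,0,0,0,0]'
python3 -c "
from h import *;to(.5638,.1018,.0846,99.94)"
```

```text
t: 10.1
tool_pos: [0.5634, 0.1017, 0.0916]
tool_rot: [0.272, -3.129, -0.0]
contact_force: [-0.7, 0.8, -1.6]
opening: 0.0111
t: 10.6
tool_pos: [0.5638, 0.1018, 0.0882]
tool_rot: [-0.272, 3.13, -0.0]
contact_force: [-0.9, 0.4, -0.0]
opening: 0.0113
tcp [0.5638 0.1018 0.0882] yang 99.94 tilt 0.01 d(mm) [-0.   0.   3.6] turn -0.0 F [-0.9  0.4 -0. ] op 0.0113 t 10.6
```

```bash

python3 -m jog '[0,0,0,0.0015,0,0,0, 0,0,0,0.0012,0,0,0, 0,0,0,0,0,0,0,0,0,0,0,0,0,0]'
python3 -m jog '[0,0,0,0.0008,0,0,0, 0,0,0,0,0,0,0]'
python3 -m jog '[0,0,0,0.0008,0,0,0, 0,0,0,0,0,0,0]'
python3 -c "
from h import *;to(.5638,.1018,.0846,99.94)"
```

```text
t: 11.1
tool_pos: [0.5637, 0.1018, 0.0854]
tool_rot: [0.272, -3.13, 0.0]
contact_force: [0.1, 0.4, -1.1]
opening: 0.0113
t: 11.35
tool_pos: [0.5638, 0.1018, 0.0847]
tool_rot: [-0.272, 3.13, -0.0]
contact_force: [0.5, 0.4, -0.8]
opening: 0.0112
t: 11.6
tool_pos: [0.5639, 0.1018, 0.0847]
tool_rot: [-0.272, 3.13, -0.0]
contact_force: [-3.1, -0.7, 5.4]
opening: 0.011
tcp [0.5639 0.1018 0.0847] yang 99.94 tilt 0.01 d(mm) [0.1 0.1 0.1] turn 0.0 F [-3.1 -0.7  5.4] op 0.011 t 11.6
```

```bash

python3 -m jog '[0.4,0,0,0,0,0,0, 0.4,0,0,0,0,0,0, 0.4,0,0,0,0,0,0, 0.4,0,0,0,0,0,0, 0.4,0,0,-0.02,0,0,0, 0.4,0,0,-0.03,0,0,0, 0.4,0,0,-0.03,0,0,0, 0.4,0,0,0,0,0,0]'
python3 chk.py chk2.png
python3 -c "
from h import *;to(.5781,.0201,.1,99.94)"
```

```text
t: 12.6
tool_pos: [0.5663, 0.1019, 0.1689]
tool_rot: [-0.271, 3.121, -0.001]
contact_force: [0.1, 0.4, -0.1]
opening: 0.0343
tcp [0.5663 0.1019 0.1689] yang 99.94 tilt 0.48 d(mm) [ 3.2  0.4 84.3] turn 0.0 F [ 0.1  0.4 -0.1] op 0.0343 t 12.6
tcp [0.565  0.1018 0.1665] yang 99.94 tilt 0.26 d(mm) [  1.5 -82.7  66.5] turn -0.0 F [-1.1 -0.7 -1.4] op 0.0339 t 12.65
```

View pics/chk2.png

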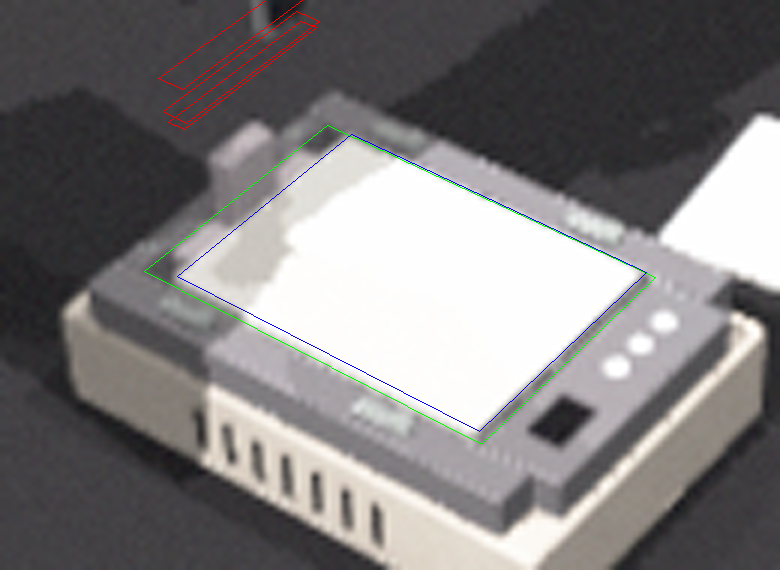

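Spacer seated with its tab up at (245,160) and strip level with the frame (foot contact at TCP 84.7 mm, expected 84.6). Next is the pane, with the fingers shut.

```bash

python3 -m jog '[0,0.0007,-0.0415,0,0,0,0, 0,0.0007,-0.0415,0,0,0,0, 0,0,0,0.03,0,0,0, 0,0,0,0.03,0,0,0, 0,0,0,0.01,0,0,0, 0,0,0,0,0,0,0, 0,0,0,0,0,0,0, 0,0,0,0,0,0,0]'
python3 -c "
from h import *;to(.5781,.0201,.0785,99.94)"
```

```text
t: 13.65
tool_pos: [0.5776, 0.0198, 0.0953]
tool_rot: [-0.272, 3.127, -0.001]
contact_force: [0.9, -0.2, -1.0]
opening: 0.0003
tcp [0.5776 0.0198 0.0953] yang 99.95 tilt 0.14 d(mm) [-0.5  0.2 16.8] turn 0.01 F [ 0.9 -0.2 -1. ] op 0.0003 t 13.65
```

```bash

python3 -m jog '[0,-0.0005,0,0.005,0,0,0, 0,0,0,0.005,0,0,0, 0,0,0,0.003,0,0,0, 0,0,0,0,0,0,0, 0,0,0,0,0,0,0]'
python3 -m jog '[0,0,0,0.002,0,0,0,0,0,0,0,0,0,0,0,0,0,0,0,0,0]'
python3 -m jog '[0,0,0,0.002,0,0,0,0,0,0,0,0,0,0,0,0,0,0,0,0,0]'
python3 -m jog '[0,0,0,0.001,0,0,0,0,0,0,0,0,0,0,0,0,0,0,0,0,0]'
python3 -c "
from h import *;to(.5781,.0201,.075,99.94)"
```

```text
t: 14.28
tool_pos: [0.5772, 0.0198, 0.0808]
tool_rot: [-0.272, 3.13, -0.0]
contact_force: [0.7, 0.5, -0.0]
opening: 0.0004
t: 14.65
tool_pos: [0.5772, 0.0199, 0.0788]
tool_rot: [-0.272, 3.13, -0.0]
contact_force: [-0.1, 0.2, 0.1]
opening: -0.0001
t: 15.02
tool_pos: [0.5774, 0.0198, 0.0772]
tool_rot: [-0.272, 3.129, -0.0]
contact_force: [-1.1, 0.6, 2.8]
opening: -0.0001
t: 15.4
tool_pos: [0.5775, 0.0198, 0.0763]
tool_rot: [-0.272, 3.129, -0.0]
contact_force: [-0.9, -0.4, 5.4]
opening: 0.0002
tcp [0.5775 0.0198 0.0763] yang 99.94 tilt 0.03 d(mm) [-0.7  0.2  1.3] turn -0.0 F [-0.9 -0.4  5.4] op 0.0002 t 15.4
```

```bash

python3 -m jog '[0,0,0,0.001,0,0,0,0,0,0,0,0,0,0,0,0,0,0,0,0,0]'
python3 -m jog '[0,0,0,0.0005,0,0,0,0,0,0,0,0,0,0,0,0,0,0,0,0,0]'
python3 -m jog '[0,0,0,0.0003,0,0,0,0,0,0,0,0,0,0,0,0,0,0,0,0,0]'
python3 -c "
from h import *;to(.5781,.0201,.075,99.94)"
```

```text
t: 15.78
tool_pos: [0.5775, 0.0198, 0.0757]
tool_rot: [-0.272, 3.129, -0.0]
contact_force: [-2.5, 0.0, 7.0]
opening: 0.0003
t: 16.15
tool_pos: [0.5775, 0.0198, 0.0753]
tool_rot: [-0.272, 3.129, -0.0]
contact_force: [-2.1, -0.1, 7.7]
opening: -0.0001
t: 16.52
tool_pos: [0.5775, 0.0198, 0.0751]
tool_rot: [-0.272, 3.129, -0.0]
contact_force: [-2.8, 0.4, 8.5]
opening: 0.0003
tcp [0.5775 0.0198 0.0751] yang 99.94 tilt 0.02 d(mm) [-0.7  0.2  0.1] turn -0.0 F [-2.8  0.4  8.5] op 0.0003 t 16.525
```

```bash

python3 -m jog '[0,0,0,0.0004,0,0,0,0,0,0,0,0,0,0,0,0,0,0,0,0,0]'
python3 -m jog '[0,0,0,0.0004,0,0,0,0,0,0,0,0,0,0,0,0,0,0,0,0,0]'
python3 -m jog '[0,0,0,0,0,0,0,0,0,0,0,0,0,0]'
python3 -c "
from h import *;to(.5781,.0201,.075,99.94)"
```

```text
t: 16.9
tool_pos: [0.5775, 0.0198, 0.075]
tool_rot: [-0.272, 3.13, -0.0]
contact_force: [-4.8, -0.6, 8.9]
opening: -0.0003
t: 17.27
tool_pos: [0.5775, 0.0198, 0.075]
tool_rot: [-0.272, 3.13, -0.0]
contact_force: [-4.4, 0.9, 10.1]
opening: -0.0002
t: 17.52
tool_pos: [0.5775, 0.0198, 0.075]
tool_rot: [-0.272, 3.13, -0.0]
contact_force: [-3.9, 0.2, 11.2]
opening: 0.0002
tcp [0.5775 0.0198 0.075 ] yang 99.94 tilt 0.01 d(mm) [-0.6  0.2  0. ] turn 0.0 F [-3.9  0.2 11.2] op 0.0002 t 17.525
```

```bash

python3 -m jog '[0,0.0004,0,0.0004,0,0,0,0,0,0,0,0,0,0,0,0,0,0,0,0,0,0,0,0,0,0,0,0]'
python3 chk.py chk3.png
```

```text
t: 18.02
tool_pos: [0.5775, 0.0198, 0.075]
tool_rot: [-0.272, 3.129, -0.0]
contact_force: [-5.0, 0.6, 12.3]
opening: 0.0
tcp [0.5775 0.0198 0.075 ] yang 99.94 tilt 0.05 d(mm) [-0.7 83.1 -9.6] turn 0.0 F [-5.   0.6 12.3] op 0.0 t 18.025
```

View pics/chk3.png

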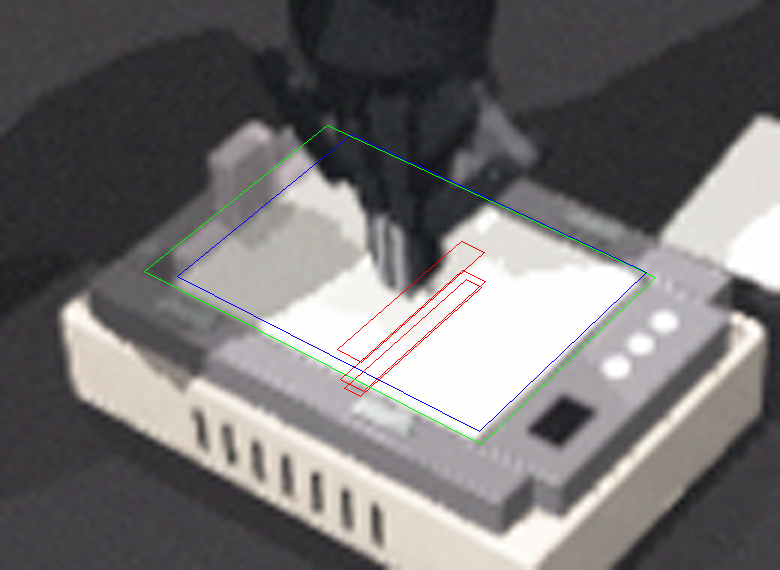

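The side view shows the pane down within the frame and pressed at about (410,290), with the spacer still standing in its gap. The tip height has stopped at 75.0 mm while the force still rises, so the pane is on its ledges.

```bash
python3 -c "
from h import *;print(ctrl.finish_job());to(.5781,.0201,.075,99.94)"
```

```text
the job is handed in; nothing more can be done
None
the job is handed in; nothing more can be done
```

I stood the aluminium spacer, tab up, in the wide gap at the +y (narrow bar) end and let go of it. I then pressed the middle of the pane flush with shut fingertips and handed in at about 18 s, still pressing.

**Spacer:** its foot touched the deck with the tool tip at 84.7 mm, against 84.6 mm expected. It was still standing in the gap in the last picture.

**Pane:** the fingertips stopped at 75.0 mm, which is the frame top. The force then rose from 9 to 12 N with no further travel, so the pane is on its ledges. In the last side view it lies within the frame, but I judged level only from that picture and the central press.

**Disagreements and gaps:**
- The two cameras differed by about 3 mm on the spacer's start position and 1 mm on the gap. I took values between them, and the spacer went in without catching.
- A sideways force of about 5 N on the fingertips stayed through the press. My small correction did not remove it, but the fingertips did not move sideways.
- I did not check the bottle, beaker and marker again at the end; the arm's path stayed well clear of them.

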